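# Clamp a blank in a drill jig with its sliding bar and thumb wedge

## Robot

A 6-joint arm with a two-finger parallel gripper is mounted at the origin on the work surface. World frame = base frame: x ahead of the robot, y to its left, z up, the work surface at z = 0. Lengths are in m, angles in degrees, forces in N, time in s.
With the tool pointing down it reaches from about 0.35 to 0.875 m from the base axis. Payload 4.2 kg.
Tool frame: the origin (TCP) lies between the finger pads; the fingertips stand 17 mm ahead of it and the grasp point (between the pads) lies 2 mm behind it; z points along the fingers, y is the direction in which the jaws open and shut (so a half turn about z gives the same grasp; the last joint's range is limited). The gripper opens to 87 mm and grips with 3 to 60 N. Pads are 19 mm wide; open, the fingers measure 117 mm over their backs; the gripper's body (75 mm by 190 mm) begins 51 mm behind the grasp point.
Start: joints at [-49.641, 22.042, 0.453, 0, -68.411, -14.817], TCP at [0.269, -0.564, 0.24] pointing down, gripper open.
Joint ranges: [-179.83, 179.83], [-69.29, 118.12], [-61.27, 80.66], [-181.25, 117.63], [-171.15, -9.14], [-177.46, 177.46]. Speed limits (degrees/s): [159.86, 159.86, 180, 180, 180, 180].

## Interface

Orientations are given as a 3x3 rotation matrix whose columns are the frame's x, y, z axes.
In Python, from station import r gives the robot as it stands.
- The arm moves only by the shell command python3 -m creep 'ROWS'. ROWS is JSON, a list of rows, each a list of 7 numbers: the opening, from 0 (shut) to 1 (fully open), then the shift along the tool's x, y, z scaled (see below), then the turn, a rotation vector about the tool's x, y, z scaled (see below). A call has 1 to 5 rows; each row is the pose to reach, as a shift and turn from the pose measured when the call began, along the tool's axes at that moment, turning the shorter way round; what a row does not reach only later rows make up. The controller multiplies each number of a shift by 300 mm and each number of a turn by 180 degrees. A row lasts 1/12 s, in which the tool goes at most 41.7 mm and 7.16 degrees, less where a joint would pass 70% of its speed; a pose out of reach is approached as far as the arm can. A call with a number of a shift or a turn outside -1 to 1 is refused whole. A call with a gripper value outside its range is refused whole. The fingers move at their own pace and stop on an object; the grip force is fixed at half the most. Time passes only in rows, so rows that repeat a pose let the fingers close. It gives the time, the measured TCP pose, the force and the opening at its end, in the units of the state.
- r.sense(): the state, without advancing time (a new reading comes with each control period).
- r.capture(name): name is "scene" or "top"; returns the picture (384x512x3 uint8, blue, green, red); there is no depth.
- r.camera_model(name): a dict with "mtx" (3x3 intrinsics, pixels), "R" (3x3) and "t" (3): a world point X has camera coordinates R X + t. Camera axes: x right, y down, z forward; pixel columns grow to the right and rows downward; lengths in m; the calibration is good to about 2 mm. A picture is of the moment at which its call begins. camera_model takes no time and is no camera call.
- r.finish_job(): hands the job in, once; it reports no verdict.
Trained networks look in the newest picture that a camera, given by its name, has taken for a name from the list of things; names that differ only in an ending like _2 or _b are one class to them, and where a whole thing is asked for, a point or a joint stands for the part that bears it (a point fixed in the world has none). Each returns a list of dicts, best first, with "score" (0 to 1); they miss things now and then, are a little off and sometimes report something else, mostly with a low value. They report only what shows in the picture. A call takes as long as a camera call. They do not tell look-alikes from the thing itself.
- r.recognise(camera, target): "rect" ([left, top, right, bottom] as shares, 0 to 1, of the picture: columns of its width, rows of its height, round what is visible of it).
- r.outline_of(camera, target): "pixels" (384x512 bool, what is visible of it) and "rect" ([left, top, right, bottom] as shares, 0 to 1, of the picture: columns of its width, rows of its height, round what is visible of it).
The state is a dict: "time_s": time; "joints": joint angles; "joint_velocities": joint speeds; "effort": joint torques, N m; "tcp_pos": TCP position; "ee_rot": TCP orientation; "wrist_force": force on the tool from outside, world axes, zero at the start; "moment": the same for the moment, N m; "gripper_width": opening from 0.0 (shut) to 1.0 (fully open).
Only numpy, scipy, OpenCV 4.12 (cv2) and the standard library are available. Lean on these libraries where they do the work, as an engineer would, in place of code of your own. Each camera call takes 0.05 s, during which the arm holds its last target.

## Task

Clamp the aluminium blank in the drill jig, ready for drilling: slide the bar forward by its upright tab until it has pushed the blank fully home against the end stop, then push the thumb wedge along its ramp until it jams the bar fast and stays tight when you let go. Use firm thumb pressure on both, do not ram them, and leave the other things on the bench where they are.

Things in the scene. Friction and masses are not known exactly. Their poses are not given: they have to be found in the camera images.
- jig: Steel drill jig, bolted down. Plate 372 x 150 x 12 mm, x -212 to +160. Origin on its underside, z up; +x is the bar's way forward, +y the side with ramp and wedge. Two keepers 14 mm wide bridge the bar at x = -123 and +19 mm; with screw heads they and the ramp block reach z = 39 mm. The bush plate over the front of the nest reaches z = 54 mm.
- nest_stop (a point): Middle of the upright face of the end stop (it faces jig -x), at x = 130, y = 0, z = 21 mm in the jig frame. The blank is home when its front face lies on this face.
- wedge: Steel thumb wedge, 55 mm long, 20 mm high, 8 mm thick in front, 15 mm at the rear, captive on the ramp beside the bar. Origin midway along its bar-side face, at the bottom; axes as the jig's. It slides only along the ramp: direction (0.993, -0.120, 0) in the jig frame, 0.12 rad towards the bar; 57 mm at most. It starts 0 to 6 mm along. Slack, it drags with 1 N.
- wedge_tab (a point): Centre of the wedge's upright thumb tab at its rear end: 12 mm thick along jig x, 18 wide, 30 tall, from z = 32 to 62 mm above the bench; push its rear (-x) face. The wedge jams 17 to 52 mm along (shims differ: feel for it), then resists by about 7 N more per mm, holds by friction and grips the bar with about twice the push. 14 to 20 N locks it well; over 25 N is ramming.
- bar: Steel sliding bar, 242 x 20 x 16 mm, about 0.6 kg, loose in the jig's guideway (1.5 mm side play), its top 28 mm above the bench. Origin at the centre of its underside, +x along it to the nose. Starts 24 to 42 mm short of home, slides with 1 to 5 N; when the blank meets the end stop resistance rises steeply. 8 to 15 N seats it; over 25 N on the blank is ramming.
- bar_tab (a point): Centre of the bar's upright tab near its tail: 12 mm thick along the bar, 24 mm wide, 32 mm tall, standing from z = 28 to 60 mm above the bench; the bar's tail runs on 8 mm behind it. Push it on its rear (-x) face.
- bar_nose (a point): Middle of the bar's front end face, which pushes the blank; 228 mm ahead of bar_tab. At x = 70 mm in the jig frame when all is home.
- blank_center (a point): Centre of the base of the blank that lies in the jig's nest: cast aluminium foot, base 60 (along jig x) x 56 x 18 mm with a round boss 24 mm across and 14 mm tall on the half nearer the bar, about 0.2 kg. Loose between two side rails, 6 to 16 mm short of the end stop at the start; at x = 100 mm in the jig frame when home.
- spare_blank: A second, equal aluminium foot outside the jig; stands or lies on the bench, not part of the job; leave it. Origin at the centre of its underside.
- spanner: Steel spanner, 170 mm; stands or lies on the bench, not part of the job; leave it. 
- hex_key: Small L-shaped hex key, 85 x 26 mm, lying on the jig's base plate on the side away from the wedge; not part of the job; leave it.
- pipe_flange: Rusty ring flange, 84 mm across; stands or lies on the bench, not part of the job; leave it. 
- paste_jar: Small white jar with steel lid, 56 mm across, 50 mm tall; stands or lies on the bench, not part of the job; leave it. 
- screwdriver: Screwdriver with wooden handle; stands or lies on the bench, not part of the job; leave it. 
- hammer: Hammer with wooden handle; stands or lies on the bench, not part of the job; leave it. 
- small_tin: Steel tin, 80 mm across, 100 mm tall; stands or lies on the bench, not part of the job; leave it. 
- blank: The same blank; origin at the centre of its underside, axes as the jig's when home.
Things that resemble listed ones, but are neither listed nor needed, are in the scene too. Leave any blue look-alike of the bar alone. What is shaped like the blank but orange is not meant.

How it is judged:
By the outcome, as a careful person would: the job done as asked, in the order asked, and still so for the second after the job is handed in, with the robot touching nothing.
It also fails if it takes over 51 s, if anything falls off the work surface, if the arm or the gripper's body presses on something with over 40 N, if the wrist force passes 120 N, or if a joint passes its speed limit or range.

## Working session

There is one attempt and no reset: what is moved stays moved. The work goes in short steps, Python scripts to look and compute and a shell command to move; the robot and the scene stay as the last step left them, time stands still between calls to the robot, and variables do not carry over. Pictures are saved under pics/ and viewed, and the job is handed in when it is done.

```bash
ls; mkdir -p pics
python3 - <<'E'
from station import r
import cv2
s=r.sense();print({k:s[k] for k in s})
for c in ["scene","top"]:
    im=r.capture(c);cv2.imwrite(f"pics/{c}0.png",im)
    m=r.camera_model(c);print(c,m)
E
```

```text
pics
{'time_s': 0.0, 'joints': array([-4.96407302e+01,  2.20916708e+01,  3.78968317e-01, -2.98644990e-02,
       -6.84106170e+01, -1.48160839e+01]), 'joint_velocities': array([-0.04682733, -0.07496489,  0.00567858, -0.01794449, -0.09528178,
        0.00683307]), 'effort': array([-9.75754278e-05, -3.90663636e+01,  1.87398738e+01,  4.21966374e+00,
        1.09333318e-02, -1.91198114e-04]), 'tcp_pos': array([ 0.2692649 , -0.56339007,  0.23844217]), 'ee_rot': array([[-9.02343400e-01, -4.31016634e-01, -1.02445727e-03],
       [-4.31017844e-01,  9.02341288e-01,  1.95389747e-03],
       [ 8.22477856e-05,  2.20464585e-03, -9.99997566e-01]]), 'wrist_force': array([ 0.02313705, -0.8236913 , -0.43696928]), 'moment': array([ 0.00302008, -0.00669324,  0.03217284]), 'gripper_width': 0.995147068003659}
scene {'mtx': array([[385.29576707,   0.        , 257.63135316],
       [  0.        , 385.29576707, 185.40376464],
       [  0.        ,   0.        ,   1.        ]]), 'R': array([[-0.74815974,  0.66337428,  0.01384088],
       [ 0.46187667,  0.53565834, -0.70692297],
       [-0.4763685 , -0.52249852, -0.70715511]]), 't': array([ 0.43373926, -0.24507837,  1.53389084])}
top {'mtx': array([[474.2240868 ,   0.        , 259.80152796],
       [  0.        , 474.2240868 , 191.74740844],
       [  0.        ,   0.        ,   1.        ]]), 'R': array([[ 0.00374488, -0.99992723,  0.01146747],
       [-0.9980384 , -0.00445396, -0.06244608],
       [ 0.06249261, -0.01121112, -0.99798246]]), 't': array([1.03356347e-03, 5.74181552e-01, 1.16965001e+00])}
```

View pics/scene0.png

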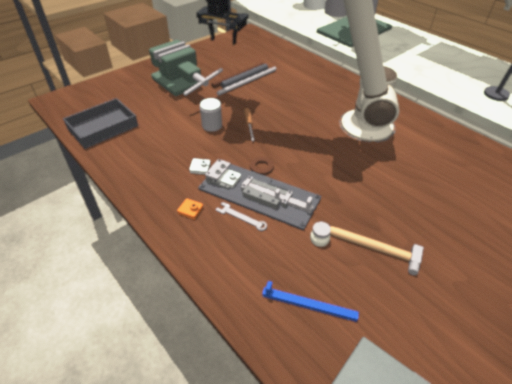

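View pics/top0.png

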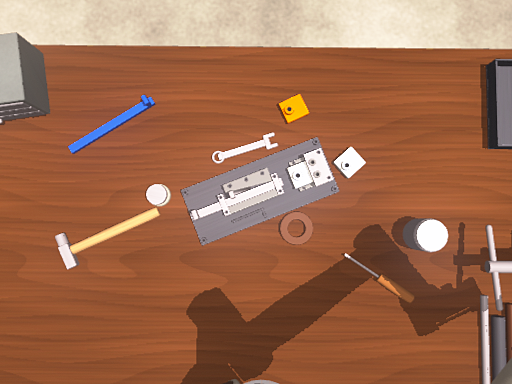

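```bash
cat > h.py <<'E'
import numpy as np, cv2
from station import r
def ray(c,u,v):
    m=r.camera_model(c);K,R,t=map(np.array,(m["mtx"],m["R"],m["t"]))
    d=R.T@np.linalg.solve(K,[u,v,1.]);return -R.T@t,d
def onz(c,u,v,z):
    o,d=ray(c,u,v);return o+d*(z-o[2])/d[2]
def proj(c,X):
    m=r.camera_model(c);p=m["mtx"]@(m["R"]@np.asarray(X,float)+m["t"]);return p[:2]/p[2]
def tri(a,b):
    # a=(u,v) scene, b=(u,v) top
    o1,d1=ray("scene",*a);o2,d2=ray("top",*b)
    d1/=np.linalg.norm(d1);d2/=np.linalg.norm(d2)
    s=np.linalg.lstsq(np.c_[d1,-d2],o2-o1,rcond=None)[0]
    p,q=o1+s[0]*d1,o2+s[1]*d2
    return (p+q)/2,np.linalg.norm(p-q)
E
python3 - <<'E'
from h import *
im=cv2.imread("pics/top0.png");cv2.imwrite("pics/topc.png",cv2.resize(im[130:250,175:345],None,fx=4.7,fy=4.7,interpolation=cv2.INTER_CUBIC))
im=cv2.imread("pics/scene0.png");cv2.imwrite("pics/scenec.png",cv2.resize(im[140:235,185:330],None,fx=5.5,fy=5.5,interpolation=cv2.INTER_CUBIC))
for t in ["jig","bar","wedge","blank","wedge_tab","bar_tab","bar_nose"]:
  for c in ["scene","top"]:
    try:
      for d in r.recognise(c,t)[:3]:
        print(t,c,round(d["score"],2),np.round(np.array(d["rect"])*[512,384,512,384],1))
    except Exception as e: print(t,c,e)
E
```

```text
jig scene 0.87 [199.4 159.7 321.6 231. ]
jig scene 0.45 [331.2 225.9 424.4 274.8]
jig top 0.75 [181.1 137.4 336.7 248.8]
jig top 0.36 [286.7 161.1 310.2 184.5]
bar scene 0.75 [248.2 184.7 314.6 211.1]
bar scene 0.58 [265.3 282.5 357.8 319.9]
bar top 0.88 [193.4 180.4 281.6 223. ]
bar top 0.69 [ 69.7  96.9 154.8 154.9]
bar top 0.61 [145.8 187.3 168.4 207.5]
wedge scene 0.49 [275.9 187.5 281.9 199.3]
wedge top 0.52 [228.4 188.4 250.5 200.4]
blank scene 0.6 [177.1 196.7 206.4 220.2]
blank scene 0.54 [216.8 171.1 239.7 184.8]
blank top 0.94 [275.7  95.4 308.4 123.5]
blank top 0.75 [287.8 158.7 311.8 186.5]
blank top 0.43 [332.8 147.1 362.6 175. ]
wedge_tab scene 0.65 [331.2 225.4 423.3 273.8]
wedge_tab scene 0.64 [273.5 188.9 281.8 198.5]
wedge_tab top 0.59 [229.2 185.  250.3 197.7]
wedge_tab top 0.54 [233.  206.7 265.9 219.6]
bar_tab scene 0.93 [259.  281.3 356.8 324.2]
bar_tab scene 0.6 [250.3 183.1 314.5 210.6]
bar_tab top 0.87 [187.8 179.8 283.6 221.1]
bar_tab top 0.65 [ 68.5  93.5 155.  155.5]
bar_tab top 0.23 [181.5 137.  336.6 245.5]
bar_nose scene 0.94 [259.4 280.7 357.6 320.1]
bar_nose scene 0.82 [251.2 182.4 314.3 211.1]
bar_nose top 0.92 [ 69.3  91.7 157.7 154.7]
bar_nose top 0.87 [189.8 176.6 283.  220.3]
bar_nose top 0.21 [143.6 182.3 171.1 207.3]
```

View pics/topc.png

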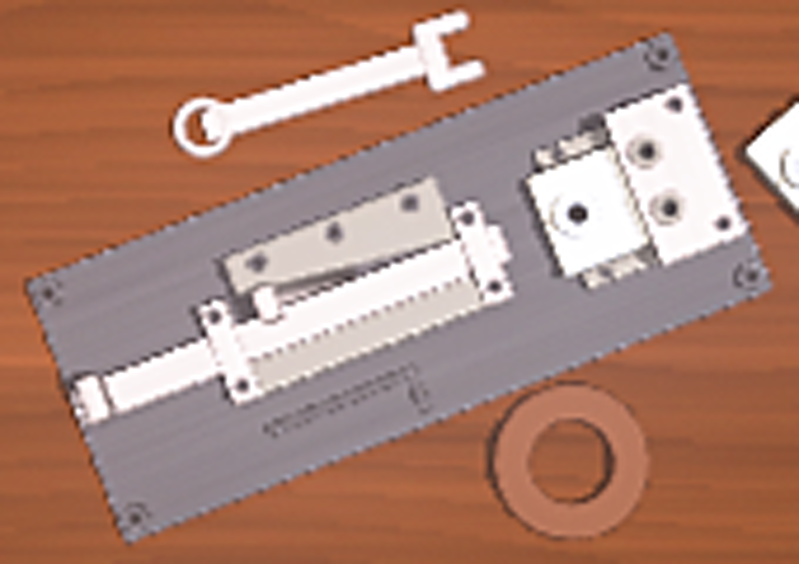

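View pics/scenec.png

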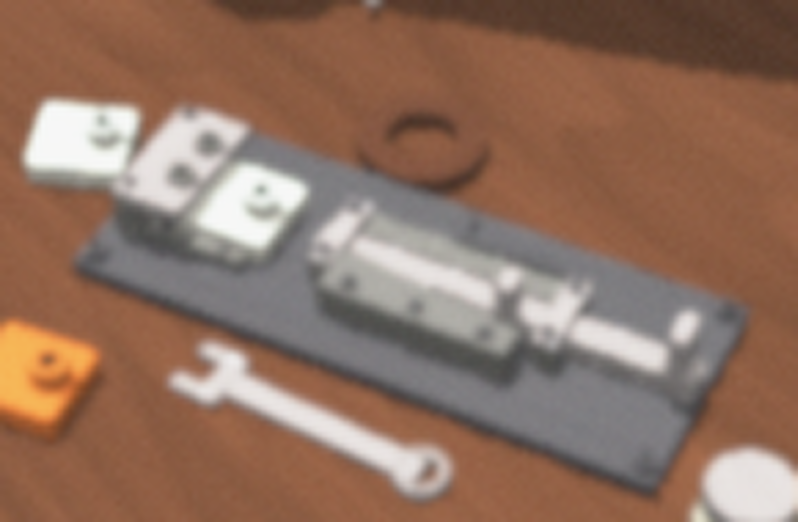

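```bash
cat >> h.py <<'E'
def tc(u,v): return (u+.5)/4.7-.5+175,(v+.5)/4.7-.5+130
def sc(u,v): return (u+.5)/5.5-.5+185,(v+.5)/5.5-.5+140
E
python3 - <<'E'
from h import *
from scipy.optimize import least_squares
J=np.array([[-.212,.075,.012],[.160,.075,.012],[.160,-.075,.012],[-.212,-.075,.012]])
top=[tc(*p) for p in [(28,284),(672,33),(775,287),(125,541)]]
scn=[sc(653,485),sc(78,262),None,sc(745,305)]
def T(q,X):
    c,s=np.cos(q[2]),np.sin(q[2]);return np.array([q[0]+c*X[0]-s*X[1],q[1]+s*X[0]+c*X[1],X[2]])
def f(q,full=True):
    e=[]
    for X,a,b in zip(J,top,scn):
        e+=list(proj("top",T(q,X))-a)
        if full and b is not None:e+=list(.7*(proj("scene",T(q,X))-b))
    return np.array(e)
for full in (True,False):
    s=least_squares(f,[.6,0,-1.2],args=(full,));print(s.x,np.degrees(s.x[2]),np.round(s.fun,1))
q=s.x
def inv(q,p):
    c,s_=np.cos(q[2]),np.sin(q[2]);d=p[:2]-q[:2];return np.array([c*d[0]+s_*d[1],-s_*d[0]+c*d[1],p[2]])
# tabs: top-face centres
for n,a,b in [("bar_tab",(686,318),(93,397)),("wedge_tab",(512,278),(266,301))]:
    p,e=tri(sc(*a),tc(*b));print(n,p,e,inv(q,p))
    for z in (.060,.062):
        print(z,inv(q,onz("top",*tc(*b),z)))
print("blank",inv(q,onz("top",*tc(530,180),.03)),inv(q,onz("top",*tc(570,278),.03)))
E
```

```text
[ 0.58801459 -0.02099463 -1.19378233] -68.3986894044898 [-0.5 -0.7 -0.  -0.6 -0.3 -0.5 -0.9 -1.  -0.1  0.4  0.2  0.5  0.5 -0.4]
[ 0.58783648 -0.02142133 -1.19377382] -68.39820133078565 [-0.3 -0.6 -0.1 -0.4  0.   0.5  0.4  0.6]
bar_tab [0.51662417 0.16115734 0.0618851 ] 0.0011941755033047122 [-0.19597233  0.00100631  0.0618851 ]
0.06 [-0.19561833  0.00132034  0.06      ]
0.062 [-0.1953947   0.00119963  0.062     ]
wedge_tab [0.56579268 0.07391904 0.05856724] 0.0027021132940333982 [-0.09675964  0.01460436  0.05856724]
0.06 [-0.09546833  0.01499699  0.06      ]
0.062 [-0.09541992  0.01485235  0.062     ]
blank [0.05707671 0.02615523 0.03      ] [ 0.05762484 -0.0298932   0.03      ]
```

Bar candidates are the steel bar in the jig at top (237,200) and the blue look-alike at (112,124). I choose the steel one, tab at (195,214). For the wedge tab it is the one beside the ramp at (231,194). Blank candidates are the one in the nest at (299,173), the spare at (349,162) and the orange one at (293,108). The crop confirms the first of each. The bar tab sits about 37 mm short of home.

```bash
cat >> h.py <<'E'
from scipy.spatial.transform import Rotation as Ro
Q=np.array([.5879,-.0212,-1.19378])
def j2w(p):
    c,s=np.cos(Q[2]),np.sin(Q[2]);return np.array([Q[0]+c*p[0]-s*p[1],Q[1]+s*p[0]+c*p[1],p[2]])
def w2j(p):
    c,s=np.cos(Q[2]),np.sin(Q[2]);d=np.asarray(p)[:2]-Q[:2];return np.array([c*d[0]+s*d[1],-s*d[0]+c*d[1],p[2]])
c,s=np.cos(Q[2]),np.sin(Q[2])
RT=np.array([[c,s,0],[s,-c,0],[0,0,-1.]])  # tool x=jig x, y=-jig y, z down
def go(p):
    S=r.sense();R=np.array(S["ee_rot"])
    d=R.T@(j2w(p)-S["tcp_pos"]);w=Ro.from_matrix(R.T@RT).as_rotvec(degrees=True)
    print("shift mm",np.round(d*1e3,1),"scaled",np.round(d/.3,4),"turn",np.round(w,1),"scaled",np.round(w/180,4))
def st():
    S=r.sense();F=np.array(S["wrist_force"]);cc=np.array([[c,s],[-s,c]])
    print("t",round(S["time_s"],2),"jig",np.round(w2j(S["tcp_pos"])*1e3,1),"Fjig",np.round(cc@F[:2],1),round(F[2],1),"w",round(S["gripper_width"],2))
E
python3 - <<'E'
from h import *
st();go([-.24,.001,.20])
E
```

```text
t 0.8 jig [ 387.3 -495.8  239.6] Fjig [-0.5  0.3] -0.2 w 1.0
shift mm [-538.8  591.7   39.5] scaled [-1.7959  1.9724  0.1318] turn [ -0.   -0.  -86.1] scaled [-0.     -0.     -0.4781]
```

```bash
python3 -m creep '[[0,-0.09,0.1,0,0,0,-0.038],[0,-0.18,0.2,0,0,0,-0.076],[0,-0.27,0.3,0,0,0,-0.114],[0,-0.36,0.4,0,0,0,-0.152],[0,-0.45,0.5,0,0,0,-0.19]]'
python3 - <<'E'
from h import *
st();go([-.24,.001,.20])
E
```

```text
time_s: 1.22
tcp_pos: [0.3267, -0.3687, 0.2396]
ee_rot: [[-0.499, -0.866, 0.0], [-0.866, 0.499, -0.0], [0.0, -0.0, -1.0]]
wrist_force: [1.3, 0.2, 0.5]
gripper_width: 0.704
t 1.22 jig [ 227.  -370.8  239.6] Fjig [0.3 1.2] 0.5 w 0.7
shift mm [-581.5  134.7   39.6] scaled [-1.9384  0.4489  0.1319] turn [ -0.   -0.  -51.6] scaled [-1.000e-04 -1.000e-04 -2.865e-01]
```

```bash
python3 -m creep '[[0,-0.13,0.03,0,0,0,-0.038],[0,-0.26,0.06,0,0,0,-0.076],[0,-0.39,0.09,0,0,0,-0.114],[0,-0.52,0.12,0,0,0,-0.152],[0,-0.65,0.15,0,0,0,-0.19]]'
python3 - <<'E'
from h import *
st();go([-.24,.001,.20])
E
```

```text
time_s: 1.63
tcp_pos: [0.3852, -0.1755, 0.2401]
ee_rot: [[0.08, -0.997, 0.002], [-0.997, -0.08, -0.0], [0.001, -0.002, -1.0]]
wrist_force: [1.2, -0.5, -0.1]
gripper_width: 0.322
t 1.63 jig [  68.8 -245.3  240.1] Fjig [0.9 0.9] -0.1 w 0.32
shift mm [-367.4 -145.    40.1] scaled [-1.2248 -0.4833  0.1336] turn [ -0.1  -0.  -17. ] scaled [-0.0005 -0.0002 -0.0946]
```

```bash
echo
python3 -m creep '[[0,-0.12,-0.05,0,0,0,-0.02],[0,-0.24,-0.1,0,0,0,-0.04],[0,-0.36,-0.15,0,0,0,-0.06],[0,-0.48,-0.2,0,0,0,-0.08],[0,-0.61,-0.24,0,0,0,-0.0945]]'
python3 - <<'E'
from h import *
st();go([-.24,.001,.20])
E
```

```text
time_s: 2.05
tcp_pos: [0.4429, 0.0146, 0.2406]
ee_rot: [[0.371, -0.929, 0.003], [-0.929, -0.371, -0.0], [0.001, -0.003, -1.0]]
wrist_force: [0.3, -0.4, 0.2]
gripper_width: 0.016
t 2.05 jig [ -86.7 -121.6  240.6] Fjig [0.5 0.1] 0.2 w 0.02
shift mm [-153.  -122.9   40.8] scaled [-0.5101 -0.4098  0.136 ] turn [-0.2 -0.1  0.2] scaled [-0.0009 -0.0004  0.0009]
```

```bash
python3 -m creep '[[0,-0.1,-0.08,0.02,0,0,0],[0,-0.2,-0.16,0.05,0,0,0],[0,-0.3,-0.24,0.08,0,0,0],[0,-0.41,-0.33,0.11,0,0,0],[0,-0.51,-0.41,0.136,-0.001,0,0.001]]'
python3 - <<'E'
from h import *
st();go([-.24,.001,.055])
im=r.capture("scene")
cv2.imwrite("pics/s1.png",cv2.resize(im[120:260,170:370],None,fx=4,fy=4,interpolation=cv2.INTER_CUBIC))
im=r.capture("top")
cv2.imwrite("pics/t1.png",cv2.resize(im[130:270,150:350],None,fx=4,fy=4,interpolation=cv2.INTER_CUBIC))
E
```

```text
time_s: 2.47
tcp_pos: [0.5006, 0.2043, 0.1998]
ee_rot: [[0.368, -0.93, 0.001], [-0.93, -0.368, -0.001], [0.001, -0.0, -1.0]]
wrist_force: [0.8, -0.0, 0.6]
gripper_width: 0.001
t 2.47 jig [-241.8    1.9  199.8] Fjig [0.3 0.8] 0.6 w 0.0
shift mm [  1.6   0.9 144.8] scaled [0.0054 0.003  0.4827] turn [-0.  -0.1  0. ] scaled [-0.0001 -0.0004  0.    ]
```

View pics/s1.png

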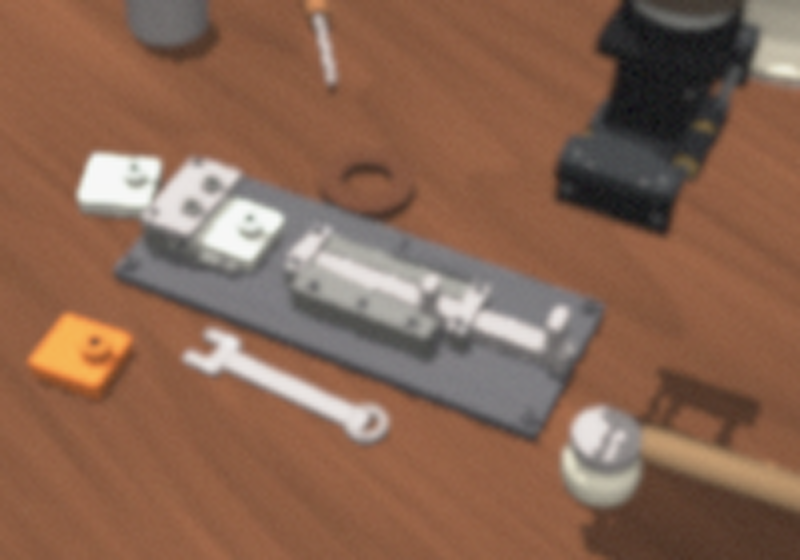

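View pics/t1.png

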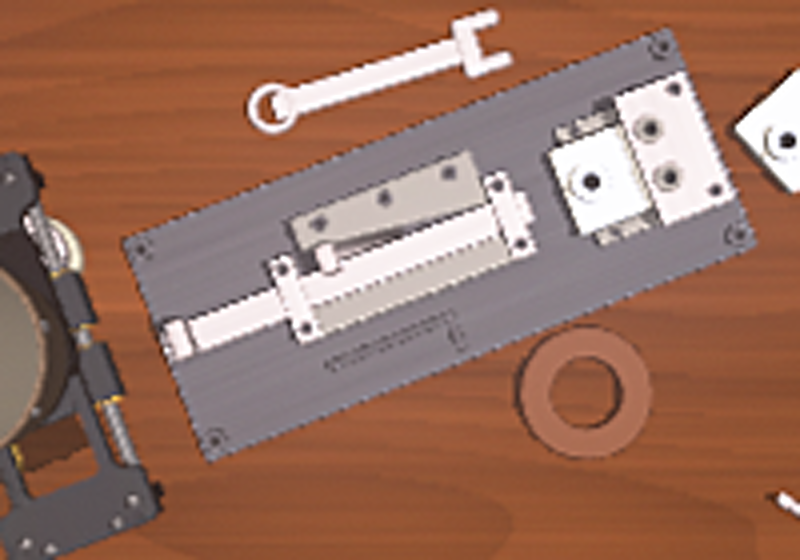

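```bash
python3 - <<'E'
from h import *
print(w2j(onz("top",157.5,195,.05)),w2j(onz("top",158,211,.02)))
E
python3 -m creep '[[0,0.006,0.003,0.12,0,0,0],[0,0.006,0.003,0.24,0,0,0],[0,0.006,0.003,0.36,0,0,0],[0,0.006,0.003,0.45,0,0,0],[0,0.006,0.003,0.483,0,0,0]]'
python3 - <<'E'
from h import *
st();go([-.215,.001,.055])
E
```

```text
[-0.26338221  0.07765582  0.05      ] [-0.28135627  0.0436781   0.02      ]
time_s: 2.98
tcp_pos: [0.499, 0.2026, 0.0493]
ee_rot: [[0.371, -0.929, -0.007], [-0.929, -0.371, -0.006], [0.003, 0.009, -1.0]]
wrist_force: [-0.0, -1.0, 0.3]
gripper_width: 0.008
t 2.98 jig [-2.408e+02 -2.000e-01  4.930e+01] Fjig [ 0.9 -0.4] 0.3 w 0.01
shift mm [25.8 -1.1 -5.6] scaled [ 0.086  -0.0037 -0.0186] turn [ 0.5 -0.2  0.2] scaled [ 0.0028 -0.0011  0.001 ]
```

```bash
python3 -m creep '[[0,0.02,-0.004,-0.018,0.003,-0.001,0.001],[0,0.04,-0.004,-0.018,0.003,-0.001,0.001],[0,0.06,-0.004,-0.018,0.003,-0.001,0.001],[0,0.075,-0.004,-0.018,0.003,-0.001,0.001],[0,0.08,-0.004,-0.018,0.003,-0.001,0.001]]'
python3 - <<'E'
from h import *
st();go([-.205,.001,.055])
E
```

```text
time_s: 3.4
tcp_pos: [0.5103, 0.1804, 0.0566]
ee_rot: [[0.367, -0.93, 0.004], [-0.93, -0.367, 0.002], [-0.001, -0.004, -1.0]]
wrist_force: [0.0, -0.2, -0.0]
gripper_width: 0.004
t 3.4 jig [-216.     2.    56.6] Fjig [ 0.2 -0. ] -0.0 w 0.0
shift mm [11.   1.   1.6] scaled [0.0366 0.0034 0.0053] turn [-0.2  0.  -0.1] scaled [-0.0013  0.0002 -0.0004]
```

Now slow push steps, about 3 mm per row.

```bash
python3 -m creep '[[0,0.008,0.003,0.005,0,0,0],[0,0.016,0.003,0.005,0,0,0],[0,0.024,0.003,0.005,0,0,0],[0,0.032,0.003,0.005,0,0,0],[0,0.04,0.003,0.005,0,0,0]]'
python3 - <<'E'
from h import *
st();go([-.195,.001,.055])
E
```

```text
time_s: 3.82
tcp_pos: [0.5141, 0.1691, 0.0553]
ee_rot: [[0.367, -0.93, 0.004], [-0.93, -0.367, 0.003], [-0.001, -0.005, -1.0]]
wrist_force: [-1.3, 2.0, 1.1]
gripper_width: 0.006
t 3.82 jig [-204.1    1.4   55.3] Fjig [-2.4 -0.4] 1.1 w 0.01
shift mm [9.1 0.4 0.3] scaled [0.0303 0.0014 0.0009] turn [-0.3  0.  -0. ] scaled [-0.0015  0.0003 -0.0002]
```

```bash
python3 -m creep '[[0,0.009,0.001,0.001,0,0,0],[0,0.018,0.001,0.001,0,0,0],[0,0.027,0.001,0.001,0,0,0],[0,0.036,0.001,0.001,0,0,0],[0,0.045,0.001,0.001,0,0,0]]'; python3 -c 'from h import *;st()'; python3 -m creep '[[0,0.007,0,0,0,0,0],[0,0.014,0,0,0,0,0],[0,0.02,0,0,0,0,0],[0,0.026,0,0,0,0,0],[0,0.03,0,0,0,0,0]]';python3 - <<'E'
from h import *
st()
im=r.capture("top")
cv2.imwrite("pics/t2.png",cv2.resize(im[130:270,150:350],None,fx=4,fy=4,interpolation=cv2.INTER_CUBIC))
E
```

```text
time_s: 4.23
tcp_pos: [0.5189, 0.1562, 0.0549]
ee_rot: [[0.368, -0.93, 0.004], [-0.93, -0.367, 0.003], [-0.001, -0.005, -1.0]]
wrist_force: [-0.6, 2.3, 0.9]
gripper_width: 0.009
t 4.23 jig [-190.3    1.2   54.9] Fjig [-2.4  0.3] 0.9 w 0.01
time_s: 4.65
tcp_pos: [0.5223, 0.1477, 0.0549]
ee_rot: [[0.367, -0.93, 0.004], [-0.93, -0.367, 0.003], [-0.001, -0.005, -1.0]]
wrist_force: [-1.4, 3.0, 0.1]
gripper_width: 0.007
t 4.65 jig [-181.2    1.2   54.9] Fjig [-3.3 -0.2] 0.1 w 0.01
```

View pics/t2.png

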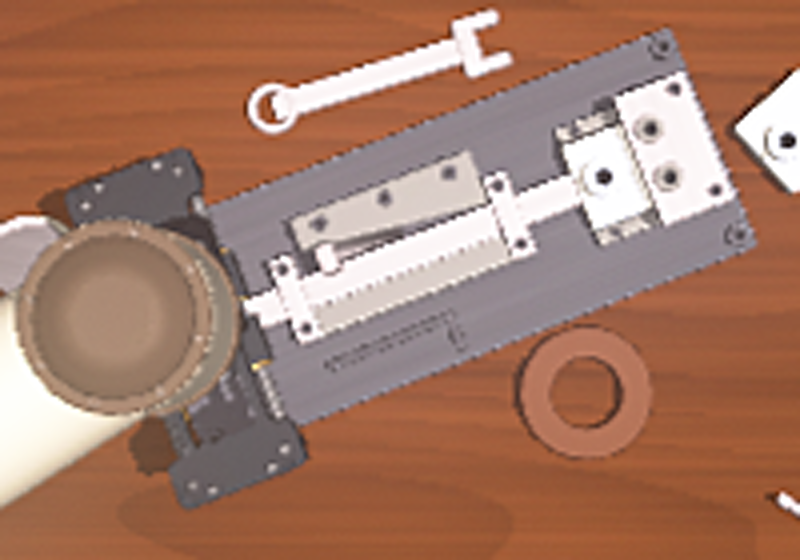

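The bar nose meets the blank at crop (575,195), and the blank has started moving. I continue in finer steps.

```bash
python3 -m creep '[[0,0.005,0,0,0,0,0],[0,0.009,0,0,0,0,0],[0,0.013,0,0,0,0,0],[0,0.016,0,0,0,0,0],[0,0.018,0,0,0,0,0]]'; python3 -c 'from h import *;st()'; python3 -m creep '[[0,0.004,0,0,0,0,0],[0,0.006,0,0,0,0,0],[0,0.008,0,0,0,0,0],[0,0.01,0,0,0,0,0]]';python3 -c 'from h import *;st()'
```

```text
time_s: 5.12
tcp_pos: [0.5242, 0.143, 0.0549]
ee_rot: [[0.367, -0.93, 0.004], [-0.93, -0.367, 0.004], [-0.002, -0.005, -1.0]]
wrist_force: [-3.8, 8.4, 2.2]
gripper_width: 0.006
t 5.12 jig [-176.2    1.2   54.9] Fjig [-9.2 -0.5] 2.2 w 0.01
time_s: 5.45
tcp_pos: [0.5248, 0.143, 0.055]
ee_rot: [[0.367, -0.93, 0.005], [-0.93, -0.367, 0.008], [-0.005, -0.007, -1.0]]
wrist_force: [-7.9, 17.1, 2.1]
gripper_width: 0.003
t 5.45 jig [-176.     1.8   55. ] Fjig [-18.8  -1.1] 2.1 w 0.0
```

```bash
python3 -m creep '[[0,0,0,0,0,0,0],[0,0,0,0,0,0,0]]'
python3 - <<'E'
from h import *
st()
im=r.capture("top");cv2.imwrite("pics/t3f.png",im)
cv2.imwrite("pics/t3.png",cv2.resize(im[130:220,240:350],None,fx=7,fy=6.6,interpolation=cv2.INTER_CUBIC))
im=r.capture("scene")
cv2.imwrite("pics/s3.png",cv2.resize(im[150:220,195:300],None,fx=7,fy=7,interpolation=cv2.INTER_CUBIC))
for y in (.02,-.02):
  for x in (.0575,.070):
    u=proj("top",j2w([x,y,.03]));print(x,y,(u-[240,130])*[7,6.6])
for z in (.028,.03): print("blank rear corners home",[np.round((proj("top",j2w([.070,y,z]))-[240,130])*[7,6.6]) for y in (.028,-.028)])
E
```

```text
time_s: 5.62
tcp_pos: [0.5244, 0.1432, 0.0549]
ee_rot: [[0.367, -0.93, 0.004], [-0.93, -0.367, 0.007], [-0.005, -0.007, -1.0]]
wrist_force: [-3.0, 4.7, 1.9]
gripper_width: 0.004
t 5.62 jig [-176.2    1.5   54.9] Fjig [-5.5 -1.1] 1.9 w 0.0
0.0575 0.02 [338.46158324 264.7284914 ]
0.07 0.02 [371.12913245 252.73526882]
0.0575 -0.02 [379.94611939 363.30003356]
0.07 -0.02 [412.65882794 351.24986037]
blank rear corners home [array([362., 234.]), array([420., 371.])]
blank rear corners home [array([363., 233.]), array([421., 371.])]
```

View pics/t3.png

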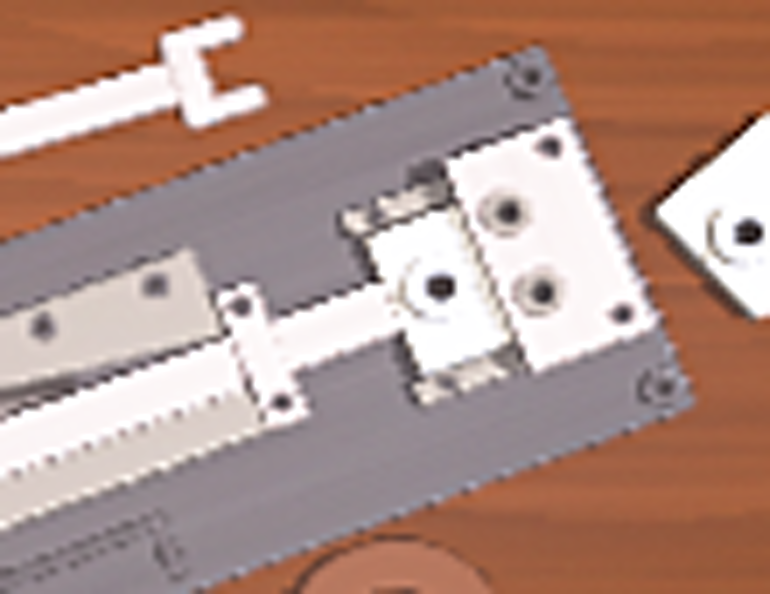

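View pics/s3.png

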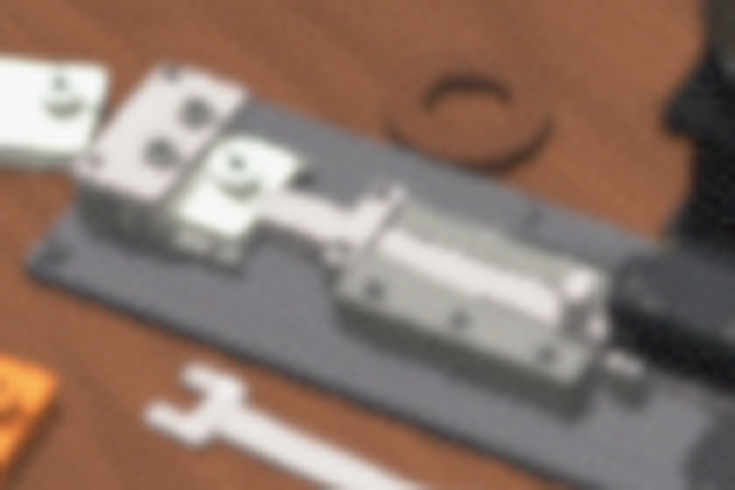

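The blank's rear corners lie at (365,237) and (418,370) in the crop. The home prediction was (363,234) and (421,371), so the blank is home. The force also rose steeply with no further movement. I now back off and go to the wedge tab.

```bash
python3 -m creep '[[0,-0.02,0,0,0,0,0],[0,-0.04,0,0,0,0,0],[0,-0.045,0,-0.08,0,0,0],[0,-0.045,0,-0.16,0,0,0],[0,-0.045,0,-0.2,0,0,0]]';python3 - <<'E'
from h import *
st();go([-.128,.015,.11])
E
```

```text
time_s: 6.13
tcp_pos: [0.5201, 0.1556, 0.1172]
ee_rot: [[0.367, -0.93, 0.007], [-0.93, -0.367, 0.008], [-0.005, -0.009, -1.0]]
wrist_force: [0.5, 0.8, 0.2]
gripper_width: 0.003
t 6.13 jig [-189.3    2.   117.2] Fjig [-0.6  0.8] 0.2 w 0.0
shift mm [ 61.3 -13.    7. ] scaled [ 0.2044 -0.0432  0.0234] turn [-0.5  0.3 -0.1] scaled [-0.003   0.0016 -0.0003]
```

```bash
python3 -m creep '[[0,0.07,-0.015,0,-0.003,0.002,0],[0,0.14,-0.03,0,-0.003,0.002,0],[0,0.19,-0.043,0,-0.003,0.002,0],[0,0.204,-0.043,0,-0.003,0.002,0],[0,0.204,-0.043,0,-0.003,0.002,0]]';python3 - <<'E'
from h import *
st();go([-.127,.015,.063])
im=r.capture("scene")
cv2.imwrite("pics/s4.png",cv2.resize(im[130:230,195:335],None,fx=5.5,fy=5.5,interpolation=cv2.INTER_CUBIC))
E
```

```text
time_s: 6.55
tcp_pos: [0.5545, 0.1022, 0.1166]
ee_rot: [[0.365, -0.931, -0.001], [-0.931, -0.365, -0.002], [0.002, 0.001, -1.0]]
wrist_force: [-0.2, -0.2, 0.0]
gripper_width: 0.007
t 6.55 jig [-127.1   14.3  116.6] Fjig [ 0.1 -0.3] 0.0 w 0.01
shift mm [-0.  -0.7 53.6] scaled [-1.000e-04 -2.400e-03  1.785e-01] turn [ 0.1 -0.1 -0.2] scaled [ 0.0004 -0.0005 -0.001 ]
```

View pics/s4.png

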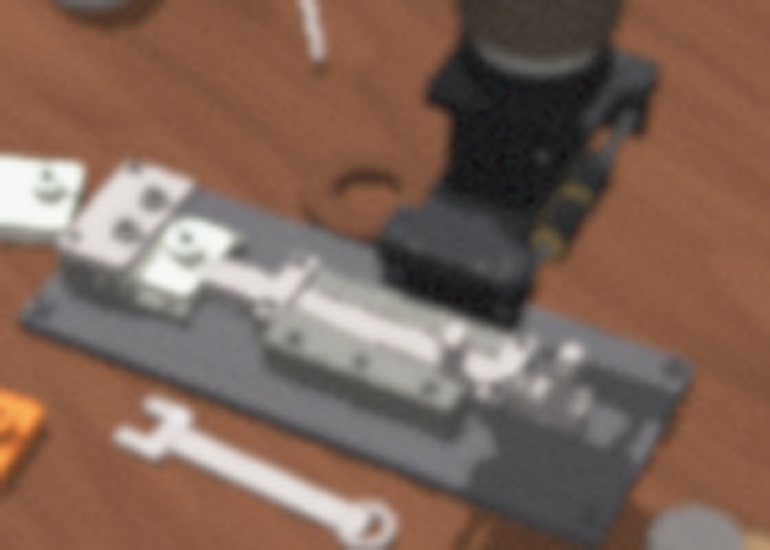

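```bash
python3 -m creep '[[0,0,-0.002,0.05,0,0,-0.001],[0,0,-0.002,0.1,0,0,-0.001],[0,0,-0.002,0.14,0,0,-0.001],[0,0,-0.002,0.165,0,0,-0.001],[0,0,-0.002,0.175,0,0,-0.001]]';python3 - <<'E'
from h import *
st();go([-.115,.015,.062])
E
```

```text
time_s: 7.02
tcp_pos: [0.5535, 0.1032, 0.0627]
ee_rot: [[0.37, -0.929, -0.003], [-0.929, -0.37, -0.003], [0.002, 0.004, -1.0]]
wrist_force: [-0.1, 0.7, -0.1]
gripper_width: 0.005
t 7.02 jig [-128.3   13.8   62.7] Fjig [-0.7  0.1] -0.1 w 0.0
shift mm [13.3 -1.1  0.8] scaled [ 0.0444 -0.0038  0.0026] turn [ 0.2 -0.1  0.1] scaled [ 0.0013 -0.0005  0.0005]
```

```bash
python3 -m creep '[[0,0.01,-0.004,0.002,0.001,0,0],[0,0.02,-0.004,0.002,0.001,0,0],[0,0.03,-0.004,0.002,0.001,0,0],[0,0.04,-0.004,0.002,0.001,0,0],[0,0.047,-0.004,0.002,0.001,0,0]]';python3 -c 'from h import *;st()'
python3 -m creep '[[0,0.008,0.001,0,0,0,0],[0,0.016,0.002,0,0,0,0],[0,0.024,0.003,0,0,0,0],[0,0.032,0.004,0,0,0,0],[0,0.04,0.005,0,0,0,0]]';python3 -c 'from h import *;st()'
```

```text
time_s: 7.43
tcp_pos: [0.5603, 0.0902, 0.0628]
ee_rot: [[0.369, -0.929, 0.001], [-0.929, -0.369, -0.001], [0.002, -0.0, -1.0]]
wrist_force: [0.4, -0.6, 0.1]
gripper_width: 0.006
t 7.43 jig [-113.7   15.4   62.8] Fjig [0.7 0.2] 0.1 w 0.01
time_s: 7.85
tcp_pos: [0.5636, 0.0784, 0.063]
ee_rot: [[0.369, -0.929, 0.001], [-0.929, -0.369, -0.001], [0.002, -0.001, -1.0]]
wrist_force: [-0.1, 1.0, 1.1]
gripper_width: 0.006
t 7.85 jig [-101.5   14.    63. ] Fjig [-0.9  0.3] 1.1 w 0.01
```

```bash
python3 -m creep '[[0,0.005,0.001,0,0,0,0],[0,0.01,0.001,0,0,0,0],[0,0.015,0.002,0,0,0,0]]';python3 -c 'from h import *;st()'
```

```text
time_s: 8.1
tcp_pos: [0.5647, 0.0738, 0.063]
ee_rot: [[0.369, -0.929, 0.001], [-0.929, -0.369, -0.001], [0.002, -0.001, -1.0]]
wrist_force: [-0.3, 1.3, -0.0]
gripper_width: 0.006
t 8.1 jig [-96.9  13.4  63. ] Fjig [-1.3  0.2] -0.0 w 0.01
```

```bash
python3 -m creep '[[0,0.005,0.001,0,0,0,0],[0,0.01,0.001,0,0,0,0],[0,0.015,0.002,0,0,0,0]]';python3 -c 'from h import *;st()'
```

```text
time_s: 8.35
tcp_pos: [0.5659, 0.0695, 0.063]
ee_rot: [[0.369, -0.929, 0.001], [-0.929, -0.369, -0.001], [0.001, -0.001, -1.0]]
wrist_force: [0.6, 1.4, 0.4]
gripper_width: 0.006
t 8.35 jig [-92.4  12.9  63. ] Fjig [-1.1  1.1] 0.4 w 0.01
```

```bash
python3 -m creep '[[0,0.005,0.001,0,0,0,0],[0,0.01,0.001,0,0,0,0],[0,0.015,0.002,0,0,0,0]]';python3 -c 'from h import *;st()'
```

```text
time_s: 8.6
tcp_pos: [0.5667, 0.0675, 0.0631]
ee_rot: [[0.369, -0.929, 0.002], [-0.929, -0.369, 0.003], [-0.002, -0.003, -1.0]]
wrist_force: [-5.6, 16.7, 3.6]
gripper_width: 0.004
t 8.6 jig [-90.3  13.   63.1] Fjig [-17.5   1. ] 3.6 w 0.0
```

```bash
python3 -m creep '[[0,0.005,0.001,0,0,0,0],[0,0.01,0.001,0,0,0,0],[0,0.015,0.002,0,0,0,0]]';python3 -c 'from h import *;st()'
```

```text
time_s: 8.85
tcp_pos: [0.567, 0.0667, 0.0631]
ee_rot: [[0.368, -0.93, 0.002], [-0.93, -0.368, 0.008], [-0.007, -0.005, -1.0]]
wrist_force: [-7.7, 20.5, 4.5]
gripper_width: 0.009
t 8.85 jig [-89.4  12.9  63.1] Fjig [-21.9   0.4] 4.5 w 0.01
```

Jammed at about 22 N, stiffness roughly 7 N/mm. I release gently and check that it holds.

```bash
python3 -m creep '[[0,-0.005,0,0,0,0,0],[0,-0.015,0,0,0,0,0],[0,-0.03,0,0,0,0,0],[0,-0.035,0,0,0,0,0],[0,-0.035,0,0,0,0,0]]';python3 -c 'from h import *;st()'
python3 -m creep '[[0,0,0,-0.08,0,0,0],[0,0,0,-0.17,0,0,0],[0,0,0,-0.25,0,0,0],[0,-0.1,0,-0.3,0,0,0],[0,-0.2,0,-0.3,0,0,0]]';python3 -c 'from h import *;st()'
```

```text
time_s: 9.27
tcp_pos: [0.563, 0.0763, 0.0631]
ee_rot: [[0.368, -0.93, 0.001], [-0.93, -0.368, 0.007], [-0.006, -0.004, -1.0]]
wrist_force: [0.2, -0.3, -0.2]
gripper_width: 0.007
t 9.27 jig [-99.8  12.7  63.1] Fjig [0.3 0.1] -0.2 w 0.01
time_s: 9.68
tcp_pos: [0.543, 0.1313, 0.1574]
ee_rot: [[0.366, -0.931, 0.009], [-0.931, -0.366, 0.01], [-0.006, -0.012, -1.0]]
wrist_force: [0.7, -0.1, -1.3]
gripper_width: 0.005
t 9.68 jig [-158.3   14.5  157.4] Fjig [0.4 0.6] -1.3 w 0.0
```

```bash
python3 -m creep '[[0,-0.13,0,0,0,0,0],[0,-0.26,0,0,0,0,0],[0,-0.38,0,0,0,0,0],[0,-0.45,0,0,0,0,0],[0,-0.45,0,0,0,0,0]]';python3 - <<'E'
from h import *
st()
im=r.capture("top");cv2.imwrite("pics/t5f.png",im)
cv2.imwrite("pics/t5.png",cv2.resize(im[130:250,175:345],None,fx=4.7,fy=4.7,interpolation=cv2.INTER_CUBIC))
im=r.capture("scene");cv2.imwrite("pics/s5.png",cv2.resize(im[140:235,185:330],None,fx=5.5,fy=5.5,interpolation=cv2.INTER_CUBIC))
E
```

```text
time_s: 10.1
tcp_pos: [0.4928, 0.26, 0.1584]
ee_rot: [[0.37, -0.929, 0.01], [-0.929, -0.37, 0.01], [-0.006, -0.013, -1.0]]
wrist_force: [0.5, -0.5, -0.1]
gripper_width: 0.01
t 10.1 jig [-296.5   15.1  158.4] Fjig [0.6 0.3] -0.1 w 0.01
```

View pics/t5.png

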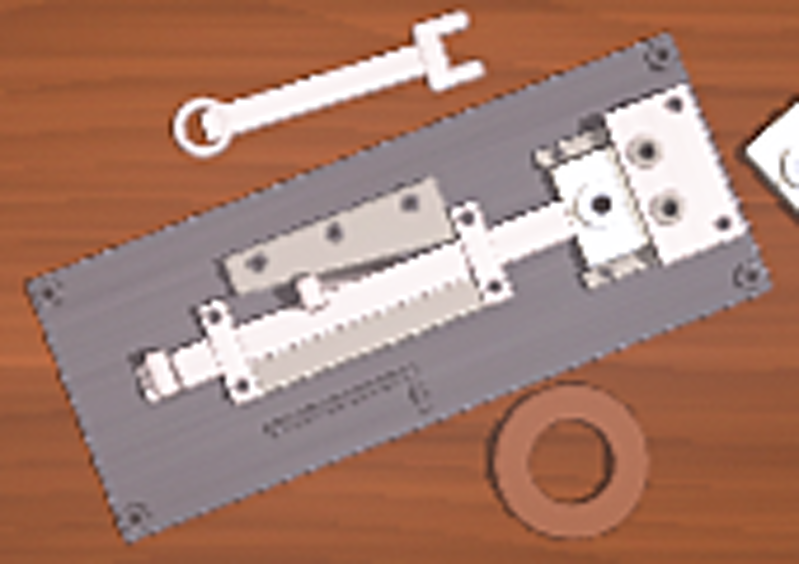

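View pics/s5.png

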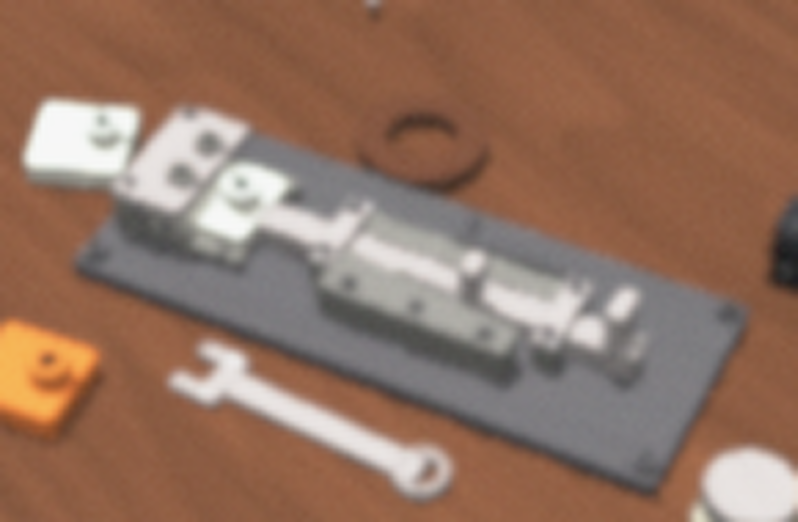

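Run:
```python
from h import *
print("boss",w2j(onz("top",*tc(577,213),.044))*1e3,w2j(onz("top",*tc(601,205),.044))*1e3)
print("bartab",w2j(onz("top",*tc(162,373),.06))*1e3)
print("wtab",w2j(onz("top",*tc(313,291),.062))*1e3)
print("rear corners",w2j(onz("top",*tc(556,172),.03))*1e3,w2j(onz("top",*tc(593,268),.03))*1e3)
a=cv2.imread("pics/top0.png",0);b=cv2.imread("pics/t5f.png",0)
# subpixel blank shift: template of boss
x,y=299,174
u=cv2.resize(a[160:190,284:316],None,fx=8,fy=8,interpolation=cv2.INTER_CUBIC)
hole=(slice(168,182),slice(290,306))
T=cv2.resize(a[168:182,290:306],None,fx=10,fy=10,interpolation=cv2.INTER_CUBIC)
S=cv2.resize(b[158:192,280:320],None,fx=10,fy=10,interpolation=cv2.INTER_CUBIC)
m=cv2.matchTemplate(S,T,cv2.TM_CCOEFF_NORMED);_,v,_,l=cv2.minMaxLoc(m)
d=np.array([280+l[0]/10-290,158+l[1]/10-168]);print(v,d)
p0=tc(577,213);print("shift",(w2j(onz("top",p0[0]+d[0],p0[1]+d[1],.044))-w2j(onz("top",*p0,.044)))*1e3)
i=cv2.resize(b[145:200,275:345],None,fx=11,fy=10.9,interpolation=cv2.INTER_CUBIC);cv2.imwrite("pics/t6.png",i)
```

```text
boss [72.29284273 -0.16302687 44.        ] [85.54682049 -0.82686444 44.        ]
bartab [-158.20087366   -0.21024596   60.        ]
wtab [-70.94857298  10.73286442  62.        ]
rear corners [71.664033   24.96632439 30.        ] [ 71.08989021 -29.53799764  30.        ]
0.7296096682548523 [ 5.1 -2. ]
shift [13.5113591   0.02508926  0.        ]
```

View pics/t6.png

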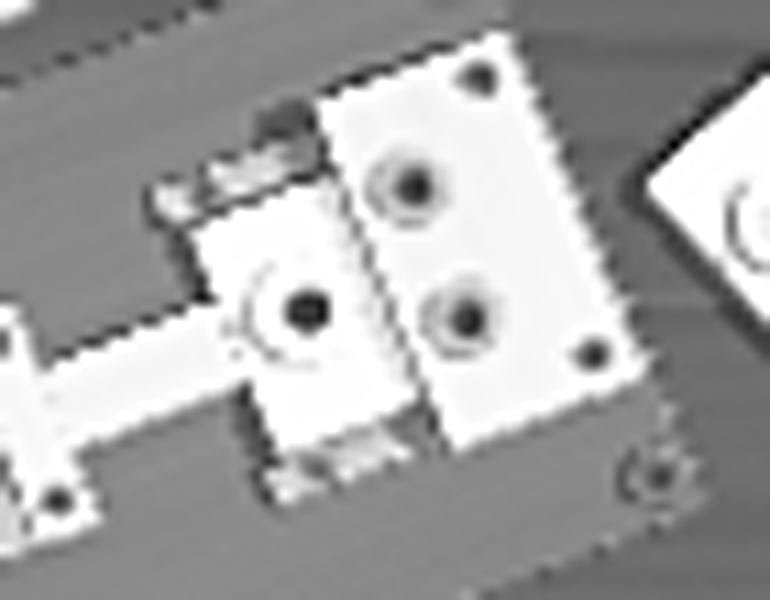

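```bash
python3 -c 'from h import *;print(r.finish_job());st()'
```

```text
the job is handed in; nothing more can be done
None
the job is handed in; nothing more can be done
```

The blank is clamped in the jig and the job is handed in. With closed fingers I pushed the bar tab until the blank stopped against the end stop. I then pushed the wedge tab until it jammed, backed off and moved the arm clear of the jig, at about 10 s of the 51 s.

**Blank and bar:** The last picture puts the bar tab at jig x = -158.2 mm, where home is -158. The blank's rear edge is at about 71 mm, where home is 70, and it had moved about 13 mm forward.

**Wedge:** The tab was at jig x ≈ -71 mm after release, the same place as under load, so it has not sprung back.

**Forces that went over your bands:** Both stayed under the 25 N ramming limit at the readings I took, which come only at the end of each move:
- **Bar:** peaked at about 19 N, against the 8 to 15 N you gave for seating.
- **Wedge:** peaked at about 22 N, against 14 to 20 N. I had queued a second push before reading the result of the first.

**Not directly confirmed:** The picture resolves about 1 to 2 mm, so the contact at the end stop rests on the steep force rise as well as the picture. I did not pull on the bar to test the grip. The spare blank, spanner, hex key, flange and orange look-alike look unmoved in the before and after crops. The other bench items I did not compare, but the arm felt no contact apart from the two tabs.

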